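Knock out the prop and lower the case lid shut on the fingers

ROBOT

A 7-joint arm with a two-finger parallel gripper is mounted at the origin on the work surface; the furniture and walls round the work are solid. World frame = base frame: x ahead of the robot, y to its left, z up, the work surface at z = 0. Lengths are in m, angles in rad, forces in N, time in s.
With the tool pointing down it reaches from about 0.425 to 0.925 m from the base axis. Payload 6.8 kg.
Tool frame: the origin (TCP) lies between the finger pads; the fingertips stand 22 mm ahead of it and the grasp point (between the pads) lies 3 mm ahead of it; z points along the fingers, y is the direction in which the jaws open and shut (so a half turn about z gives the same grasp; the last joint's range is limited). The gripper opens to 85 mm and grips with 20 to 120 N. Pads are 22 mm wide; open, the fingers measure 114 mm over their backs; the gripper's body (76 mm by 85 mm) begins 54 mm behind the grasp point. The pads swing forward as they close: fully open they stand 13 mm farther back than shut.
Start: joints at [1.055, 0.477, 0.022, 1.555, -0.011, 1.109, -0.083], TCP at [0.268, -0.62, 0.253] pointing down, gripper open.
Joint ranges: [-2.96, 2.96], [-0.34, 2.1], [-1.41, 1.46], [0.24, 2.44], [-1.37, 4.51], [0.17, 1.92], [-2.96, 2.96]. Speed limits (rad/s): [2.39, 2.39, 3.14, 3.14, 3.14, 3.14, 3.14].

INTERFACE

Orientations are given as a unit quaternion [w, x, y, z].
In Python, from station import monitor, vision, robot gives the robot as it stands.
- The arm moves only by the tool drive_tool, never from a script. Its argument "increments" is a list of rows, each a list of 7 numbers: the shift along the tool's x, y, z in cm, then the turn, a rotation vector about the tool's x, y, z in rad, then the gripper's target within -1 to 1 (shut at 1, half-way at 0, fully open at -1). In form: [[x, y, z, wx, wy, wz, gripper], ...]. A call has 1 to 10 rows; each row is the pose to reach, as a shift and turn from the pose commanded when the call began, along the tool's axes at that moment; what a row does not reach only later rows make up. A row lasts 1/8 s, in which the tool goes at most 62.5 mm and 10.7 degrees, less where a joint would pass 70% of its speed; a pose out of reach is approached as far as the arm can. A call with a gripper value outside its range is refused whole. The fingers move at their own pace and stop on an object; "grip_force" is the grip in N (left out, the last holds). Time passes only in rows, so rows that repeat a pose let the fingers close. It gives the time, the measured TCP pose, the force and the opening at its end, in the units of the state.
- monitor.observe(): the state, without advancing time (a new reading comes with each control period).
- vision.snapshot(name): name is "side" or "top" or "wrist"; returns a dict with "img" (384x512x3 uint8, blue, green, red), "fx", "fy", "cx", "cy" (pixels), "k1" (the pictures are not rectified: a ray, as slopes to the right and down, at radius r is drawn at 1 + k1 r^2 times it, then the intrinsics apply), "T" (4x4, takes a point from camera to world coordinates). Camera axes: x right, y up, looking along -z (the intrinsics and any distortion apply to the point x, -y, -z); pixel columns grow to the right and rows downward; lengths in m; the calibration is good to about 2 mm. A picture is of the moment at which its call begins. There is no depth.
- robot.close_job(): hands the job in, once; it reports no verdict.
The state is a dict: "t": time; "qpos": joint angles; "joint_velocities": joint speeds; "joint_torque": joint torques, N m; "tool_pos": TCP position; "eef_rot": TCP orientation; "force": force on the tool from outside, world axes, zero at the start; "torque": the same for the moment, N m; "gripper_width": finger opening in m.
Only numpy, scipy, OpenCV 4.12 (cv2) and the standard library are available. Lean on these libraries where they do the work, as an engineer would, in place of code of your own. Each camera call takes 0.05 s, during which the arm holds its last target.

TASK

The lid of the wooden parts case stands propped open over the packed tweeters. With nothing gripped, reach in under the lid and push the steel prop over backwards with your fingertips so that the falling lid lands on the outside of your fingers, then lower it on them until it is fully shut, without letting it drop. Do not shove or lift the case, do not disturb what is packed in it or the things around it, and finish clear of everything.

Things in the scene. Friction and masses are not known exactly. Their poses are not given: they have to be found in the camera images.
- driver_case: Light wooden parts case, 210 mm deep (its x) x 280 mm wide (its y), 85 mm high to the rim, walls 9 mm, 2.4 kg, loose on rubber feet. Origin at the centre of its underside; its x points from its front to its hinged back (the front faces the robot's right), y towards the robot, z up.
- case_lid (a joint): Hinge of the lid, rad: 0 shut on the rim, grows as it opens; starts at about 0.44, resting on the prop. The lid is a flat 9 mm board, 222 mm from hinge line to front edge, 280 mm wide, about 0.45 kg, without spring: unsupported it falls shut in well under a second.
- lid_hinge (a point): Middle of the hinge line, which runs along the case's y at the back rim: x = +105, z = 85 mm of the case frame, level with the lid's underside when shut.
- lid_lip (a point): Middle of the lower front edge of the lid, 222 mm from the hinge line, about 95 mm above the rim at the start. When shut this edge overhangs the case's front wall by 12 mm along the whole width, so a fingertip can stand under it outside the case until the lid is down.
- lid_prop (a joint): Pivot of the prop, rad: 0 standing against its stop with the lid on it, leaning 71 degrees above level, top towards the hinge; grows as it swings further back to lie along the side wall (about 1.25). Pushed back by about 0.15 it passes its dead point, the lid falls and the prop folds down by itself. A push of a few newtons does it.
- prop_tip (a point): Centre of the black nylon roller (14 mm diameter, 12 mm long) at the top of the prop, 84 mm from its pivot, on which the lid's underside rests some 45 mm behind the front edge, beside the side wall nearest the robot.
- prop_pivot (a point): Pivot of the prop, inside the side wall nearest the robot, close to the front: x = -85, y = +124, z = 73 mm of the case frame. The prop is a flat steel arm, 5 mm thick (along the case's y) and 12 mm wide.
- case_tweeter_1: Dome tweeter, flange 76 mm across, bedded in the case's grey foam near the prop's side; its top reaches 50 mm above the case's underside. Origin under its centre.
- case_tweeter_2: A second, like tweeter, nearer the front of the case. Origin under its centre.
- tape_measure: Black and yellow tape measure, 37 x 77 x 62 mm. Bystander; origin under its centre.
- wax_tin: Round wax tin with black lid, 67 mm across, 64 mm high. Bystander; origin under its centre.
- sand_block: Brown sanding block, 63 x 105 x 34 mm. Bystander; origin under its centre.
- marker: Marker pen lying on the bench, 138 mm long, 18 mm thick. Bystander; origin under its centre.

How it is judged:
On the way, in this order (a step that is already met when the one before it is completed fails the run):
1. the prop has been pushed over and the lid rests on the fingers, still open (value of joint lid_prop above 0.4 rad and contact force between the fingers and case_lid above 0.3 N and value of joint case_lid above 0.15 rad), for 0.15 s.
2. the lid, almost down, is still carried by the fingers (value of joint case_lid between 0.01 and 0.12 rad and contact force between the fingers and case_lid above 0.2 N), for 0.1 s.
At the end, for the whole second after the job is handed in: The lid is shut (within 0.02 rad, 4 mm at the front edge), the prop lies folded beneath it (beyond 0.95 rad), and the case stands level and at rest (value of joint case_lid below 0.02 rad and value of joint lid_prop above 0.95 rad and angle between driver_case's own z axis and vertical below 0.03 rad and linear speed of driver_case below 0.02 m/s); the robot touches nothing.
It fails at once if the lid falls or slams onto the rim (faster than 1.5 rad/s, about 0.3 m/s at the front edge, within the last 0.1 rad) (value of joint case_lid below 0.1 rad and velocity of joint case_lid below -1.5 rad/s).
It fails at once if the case is shoved more than 25 mm or lifted more than 6 mm (distance of driver_case from where it was at the start of the episode above 0.025 m or height (world z) of driver_case above 0.006 m).
It fails at once if the lid is flung wide open (beyond 1.1 rad), or lid or prop is forced (over 30 N on the fingers) (value of joint case_lid above 1.1 rad or contact force between the fingers and case_lid above 30 N or contact force between the fingers and lid_prop above 30 N).
It fails at once if a packed tweeter is touched (contact force between the fingers and case_tweeter_1 above 0.5 N or contact force between the fingers and case_tweeter_2 above 0.5 N).
It fails at once if a bystander is moved more than 15 mm (distance of any of tape_measure, wax_tin, sand_block, marker from where it was at the start of the episode above 0.015 m).
It also fails if it takes over 45 s, if anything falls off the work surface, if the arm or the gripper's body presses on something with over 40 N, if the wrist force passes 120 N, or if a joint passes its speed limit or range.

## Working session

There is one attempt and no reset: what is moved stays moved. The work goes in short steps, Python scripts to look and compute and a tool call to move; the robot and the scene stay as the last step left them, time stands still between calls to the robot, and variables do not carry over. Pictures are saved under pics/ and viewed, and the job is handed in when it is done.

Besides the shell and the picture viewer there is one more tool, called as name([rows], argument=value, ...), one row to a line, values as JSON. drive_tool: Moves the arm, as the interface text tells. Its arguments: {"type":"object","properties":{"increments":{"type":"array","items":{"type":"array","items":{"type":"number"}}},"grip_force":{"type":"number"}},"required":["increments"]}

```bash
ls; mkdir -p pics
python3 - <<'E'
from station import monitor, vision, robot
import cv2,numpy as np
print(monitor.observe())
for n in ["side","top","wrist"]:
    s=vision.snapshot(n); cv2.imwrite(f"pics/{n}0.png",s["img"]); print(n,s["fx"],s["fy"],s["cx"],s["cy"],s["k1"]);print(np.round(s["T"],4))
E
```

```text
pics
{'t': 0.0, 'qpos': array([ 1.05490395,  0.47781823,  0.02232791,  1.55647659, -0.01149786,
        1.10931703, -0.0830983 ]), 'joint_velocities': array([ 1.04727011e-03,  7.25358338e-04,  9.27838263e-04,  8.50501903e-04,
        6.78259916e-04,  4.25817294e-05, -4.51016086e-04]), 'joint_torque': array([-8.81969172e-04, -5.96465063e+01,  1.60777062e+00, -2.81202793e+01,
        1.25588482e-02,  9.24082560e-03,  3.53737016e-05]), 'tool_pos': array([ 0.2674607 , -0.61912695,  0.2523027 ]), 'eef_rot': array([-9.09508664e-04,  9.79281157e-01,  2.02503138e-01, -2.58692338e-04]), 'force': array([ 0.30322678, -0.4677182 , -0.08898308]), 'torque': array([-0.01610946, -0.03740225,  0.06501188]), 'gripper_width': 0.08531518893220524}
side 368.45394381377315 368.45394381377315 256.18046361734537 186.8254388577446 -0.11018381135315942
[[-0.875   0.2285 -0.4267 -0.0412]
 [-0.4838 -0.4402  0.7564  1.0574]
 [-0.015   0.8683  0.4958  0.7927]
 [ 0.      0.      0.      1.    ]]
top 386.1943212011485 386.1943212011485 255.63806721735673 197.1952818386415 -0.07924147776833636
[[-0.013   0.9813 -0.1919  0.3214]
 [-0.9999 -0.0138 -0.0031  0.0348]
 [-0.0057  0.1918  0.9814  1.239 ]
 [ 0.      0.      0.      1.    ]]
wrist 280.7001180141155 280.7001180141155 253.30130546024 194.07029653382202 -0.0702190456797418
[[ 0.3981  0.8851  0.241   0.3289]
 [-0.9173  0.3846  0.1029 -0.5928]
 [-0.0016 -0.262   0.9651  0.3734]
 [ 0.      0.      0.      1.    ]]
```

View pics/side0.png

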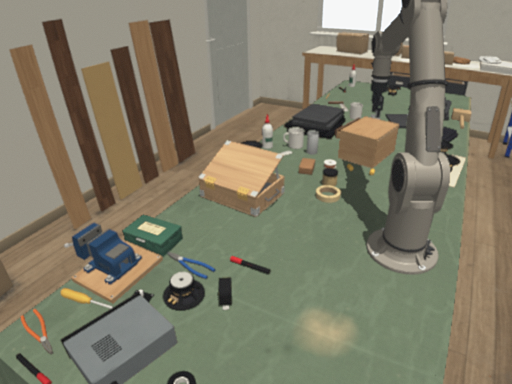

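View pics/top0.png

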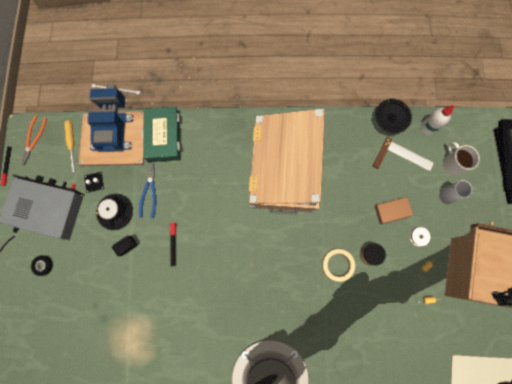

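View pics/wrist0.png

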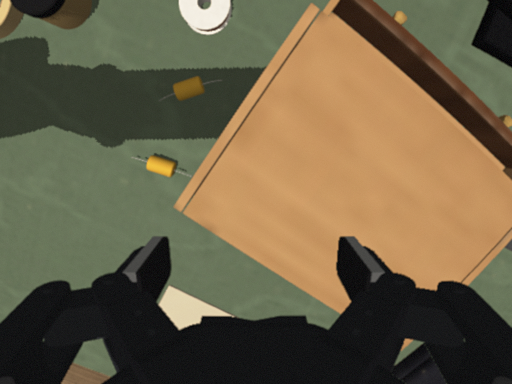

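```bash
cat > h.py <<'E'
import cv2,numpy as np
from station import monitor, vision, robot
def cast(s,u,v):
    xd=(u-s["cx"])/s["fx"]; yd=(v-s["cy"])/s["fy"]
    x,y=xd,yd
    for _ in range(30):
        f=1+s["k1"]*(x*x+y*y); x,y=xd/f,yd/f
    T=np.array(s["T"]); d=T[:3,:3]@np.array([x,-y,-1]); return T[:3,3],d/np.linalg.norm(d)
def plane(s,u,v,z):
    o,d=cast(s,u,v); return o+d*(z-o[2])/d[2]
def proj(s,p):
    T=np.array(s["T"]); c=T[:3,:3].T@(np.array(p)-T[:3,3]); x,y=c[0]/-c[2],-c[1]/-c[2]
    f=1+s["k1"]*(x*x+y*y); return s["fx"]*x*f+s["cx"], s["fy"]*y*f+s["cy"]
def tri(a,b):
    (o1,d1),(o2,d2)=a,b
    A=np.stack([d1,-d2],1); t=np.linalg.lstsq(A,o2-o1,rcond=None)[0]
    p,q=o1+t[0]*d1,o2+t[1]*d2; return (p+q)/2,np.linalg.norm(p-q)
def crop(img,u0,v0,u1,v1,k,name):
    cv2.imwrite(name,cv2.resize(img[v0:v1,u0:u1],None,fx=k,fy=k,interpolation=cv2.INTER_CUBIC))
E
python3 - <<'E'
from h import *
s=cv2.imread("pics/side0.png"); crop(s,190,135,330,215,5,"pics/sidec.png")
s=cv2.imread("pics/top0.png"); crop(s,240,95,420,275,4,"pics/topc.png")
E
```

```text
(no output)
```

View pics/sidec.png

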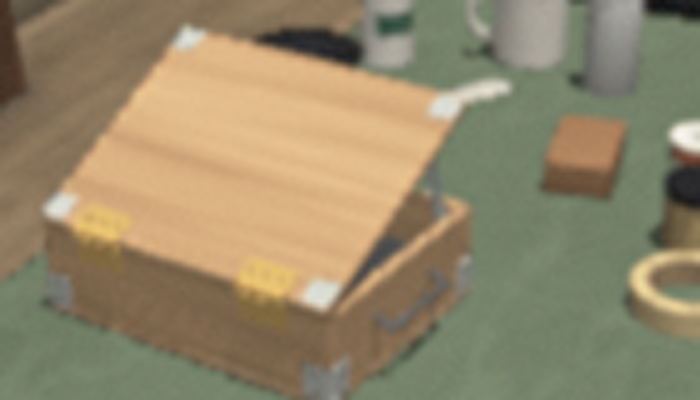

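View pics/topc.png

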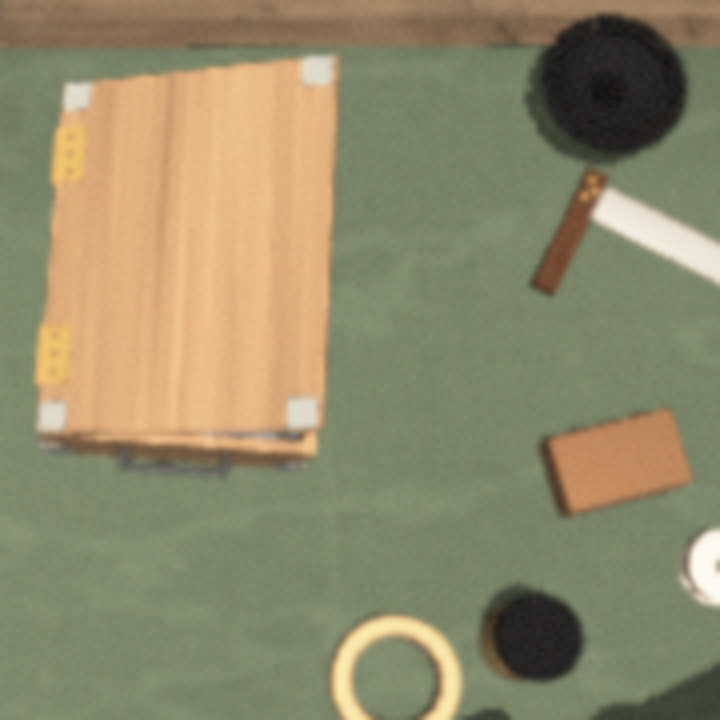

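```bash
cat > m.py <<'E'
from h import *
S=vision.snapshot("side");T=vision.snapshot("top")
def t(a): return 240+a[0]/4-.375,95+a[1]/4-.375
def s(a): return 190+a[0]/5-.4,135+a[1]/5-.4
if __name__=="__main__":
  P={}
  for n,a,b in [("hf",(64,84),(43,200)),("ff",(338,57),(187,28)),("fn",(322,428),(463,105)),("hn",(38,430),(337,302))]:
    p,e=tri(cast(T,*t(a)),cast(S,*s(b))); P[n]=p; print(n,np.round(p,4),round(e,4))
  for a,b in [("hf","hn"),("ff","fn"),("hf","ff"),("hn","fn")]:
    d=P[b]-P[a]; print(a,b,np.round(d,4),np.linalg.norm(d), np.degrees(np.arctan2(d[1],d[0])))
E
python3 m.py
```

```text
hf [0.8015 0.0349 0.109 ] 0.0002
ff [ 0.7885 -0.1657  0.185 ] 0.0009
fn [ 0.5141 -0.1414  0.1801] 0.0019
hn [0.5251 0.0565 0.1028] 0.0078
hf hn [-0.2765  0.0215 -0.0062] 0.2773589366774583 175.5429233266978
ff fn [-0.2744  0.0244 -0.0049] 0.27548508758028406 174.92744421020757
hf ff [-0.013  -0.2007  0.076 ] 0.21496173519967243 -93.7184377339643
hn fn [-0.011  -0.1978  0.0773] 0.21269548850119946 -93.16843836045085
```

```bash
cat >> m.py <<'E'
  for n,a,z in [("block",(628,455),.034),("tin",(538,635),.064),("tape roll",(397,680),.015),("lidedge top",(330,240),.187),("hinge edge n",(38,430),.094),("hinge edge f",(64,84),.094),("near side rim front",(318,455),.085),
    ("fr foot",(316,460),.0),("saw",(565,235),.02),("black round",(615,85),.05),("whitecup",(705,565),.04)]:
    print(n,np.round(plane(T,*t(a),z),4))
  for n,uv in [("box L bot",(447,297)),("box tl",(452,238)),("box top left",(472,225))]:
    print(n,np.round(plane(T,*uv,.0),3),np.round(plane(T,*uv,.15),3))
E
python3 m.py|tail -14
```

```text
block [ 0.5143 -0.4106  0.034 ]
tin [ 0.3722 -0.3191  0.064 ]
tape roll [ 0.3414 -0.2197  0.015 ]
lidedge top [ 0.6477 -0.1526  0.187 ]
hinge edge n [0.5303 0.0582 0.094 ]
hinge edge f [0.808 0.035 0.094]
near side rim front [ 0.5097 -0.1536  0.085 ]
fr foot [ 0.5195 -0.1657  0.    ]
saw [ 0.7018 -0.3785  0.02  ]
black round [ 0.8218 -0.4213  0.05  ]
whitecup [ 0.4249 -0.4631  0.04  ]
box L bot [ 0.231 -0.566  0.   ] [ 0.242 -0.493  0.15 ]
box tl [ 0.419 -0.601  0.   ] [ 0.407 -0.524  0.15 ]
box top left [ 0.46  -0.674  0.   ] [ 0.443 -0.588  0.15 ]
```

```bash
cat > g.py <<'E'
from h import *
from scipy.spatial.transform import Rotation as R
def cur():
    o=monitor.observe(); w,x,y,z=o["eef_rot"]; return np.array(o["tool_pos"]),R.from_quat([x,y,z,w]),o
def target(az,tilt,flip=0):
    a,e=np.radians(az),np.radians(tilt); c=np.array([np.cos(a),np.sin(a),0]); Z=np.array([0,0,1.])
    z=c*np.cos(e)-Z*np.sin(e); x=c*np.sin(e)+Z*np.cos(e); y=np.cross(z,x)
    return R.from_matrix(np.stack([x,y,z],1))
def plan(p,az=None,tilt=None):
    p0,r0,o=cur(); d=r0.inv().apply(np.array(p)-p0)*100
    rv=(r0.inv()*target(az,tilt)).as_rotvec() if az is not None else np.zeros(3)
    print("shift cm",np.round(d,2),"rotvec",np.round(rv,3),"ang",np.degrees(np.linalg.norm(rv)))
O=np.array([.660,-.058,0]); X=np.array([.0836,.9965,0]); Y=np.array([-.9965,.0836,0]);Zc=np.array([0,0,1.])
def case(x,y,z): return O+X*x/1000+Y*y/1000+Zc*z/1000
E
python3 -c "
from g import *
plan([.44,-.36,.36],80,20); plan([.44,-.36,.36],65,25)
print(case(-105,140,85),case(-73,124,125))"
```

```text
shift cm [ 26.11 -17.   -10.69] rotvec [ 0.601  1.115 -0.859] ang 87.69657232495543
shift cm [ 26.11 -17.   -10.69] rotvec [ 0.411  1.082 -0.646] ang 75.93371122480416
[ 0.511712  -0.1509285  0.085    ] [ 0.5303312 -0.1203781  0.125    ]
```

drive_tool([
  [3,-2,-3,0,0,0,1],
  [6,-4,-6,0.05,0.13,-0.08,1],
  [10,-6,-9,0.1,0.27,-0.16,1],
  [14,-8,-10.5,0.15,0.4,-0.24,1],
  [18,-11,-10.5,0.2,0.54,-0.32,1],
  [22,-14,-10.5,0.26,0.68,-0.4,1],
  [25,-16,-10.5,0.31,0.81,-0.48,1],
  [26,-17,-10.5,0.36,0.95,-0.57,1],
  [26,-17,-10.5,0.41,1.08,-0.65,1],
  [26,-17,-10.5,0.41,1.08,-0.65,1],
], grip_force=20)

```text
t: 1.6
tool_pos: [0.4382, -0.3616, 0.3556]
eef_rot: [-0.289, 0.712, 0.453, 0.452]
force: [0.1, 0.3, -0.2]
gripper_width: 0.0
```

Run:
```python
from g import *
p,r,o=cur(); print(np.round(o["qpos"],3)); print(np.round(r.as_matrix(),3))
plan([.44,-.36,.36],65,25)
s=vision.snapshot("wrist"); cv2.imwrite("pics/w1.png",s["img"])
```

```text
[ 1.251  0.6   -0.374  1.556 -0.763  1.639  0.641]
[[ 0.18   0.907  0.382]
 [ 0.383 -0.422  0.822]
 [ 0.906 -0.002 -0.423]]
shift cm [0.49 0.1  0.01] rotvec [-0.001  0.001 -0.002] ang 0.13388428980178768
```

View pics/w1.png

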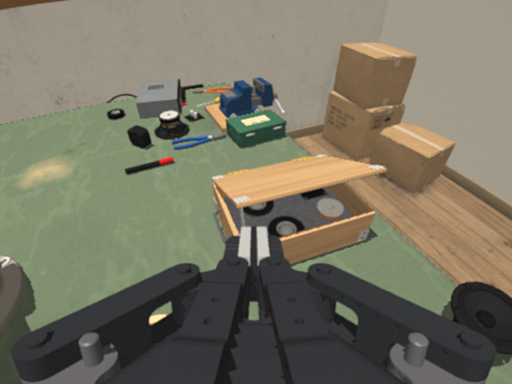

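```bash
cat >> g.py <<'E'
TH=.435
def lidpt(s,off,y,th=TH):
    return case(105-s*np.cos(th)-off*np.sin(th), y, 85+s*np.sin(th)-off*np.cos(th))
def tcp_for(tip,az,tilt): return np.array(tip)-.022*target(az,tilt).as_matrix()[:,2]
def where():
    p,r,o=cur(); tip=p+.022*r.as_matrix()[:,2]; d=tip-O
    cx,cy,cz=d@X*1000,d@Y*1000,tip[2]*1000
    dx,dz=105-cx,cz-85
    print("t",round(o["t"],2),"tip case",np.round([cx,cy,cz],1),"F case",np.round([o["force"]@X,o["force"]@Y,o["force"][2]],2),"lid s,off",round(dx*np.cos(TH)-dz*np.sin(TH)*-1,1),round(dx*np.sin(TH)-dz*np.cos(TH),1),"q",np.round(o["qpos"],2))
E
python3 - <<'E'
from g import *
t=lidpt(265,22,115); print(t); 
where(); plan(tcp_for(t,75,25),75,25)
E
```

```text
[ 0.53331464 -0.19247152  0.17672262]
t 1.65 tip case [-301.9  188.3  347.7] F case [ 0.72  0.27 -0.24] lid s,off 479.7 -66.8 q [ 1.25  0.6  -0.37  1.56 -0.76  1.64  0.64]
shift cm [-8.1   1.81 22.96] rotvec [ 0.157  0.003 -0.074] ang 9.973779430406829
```

drive_tool([
  [-3,0.5,3,0.05,0,-0.02,1],
  [-6,1,8,0.1,0,-0.05,1],
  [-7.5,1.5,13,0.157,0.003,-0.074,1],
  [-8.1,1.8,17,0.157,0.003,-0.074,1],
  [-8.1,1.8,21,0.157,0.003,-0.074,1],
  [-8.1,1.8,23,0.157,0.003,-0.074,1],
  [-8.1,1.8,23,0.157,0.003,-0.074,1],
])

```text
t: 2.52
tool_pos: [0.529, -0.2096, 0.1881]
eef_rot: [-0.326, 0.668, 0.516, 0.426]
force: [-0.5, -2.0, -0.3]
gripper_width: -0.0001
```

Run:
```python
from g import *
where()
for n in ["wrist","side","top"]:
    s=vision.snapshot(n); cv2.imwrite(f"pics/{n}2.png",s["img"])
    if n=="top": crop(s["img"],240,95,420,275,4,"pics/topc2.png")
    if n=="wrist":
        print([np.round(proj(s,q)) for q in (case(-57.7,124,152.4),case(-85,124,73),case(-96,140,180),case(-96,-140,180),case(-105,140,85),case(-105,-140,85))])
```

```text
t 2.52 tip case [-142.4  114.4  178.8] F case [-2.01  0.34 -0.33] lid s,off 263.9 19.2 q [ 1.03  0.79 -0.45  1.71 -0.74  1.31  0.79]
[array([224., 187.]), array([232., 270.]), array([203., 193.]), array([533., 158.]), array([216., 284.]), array([486., 239.])]
```

View pics/wrist2.png

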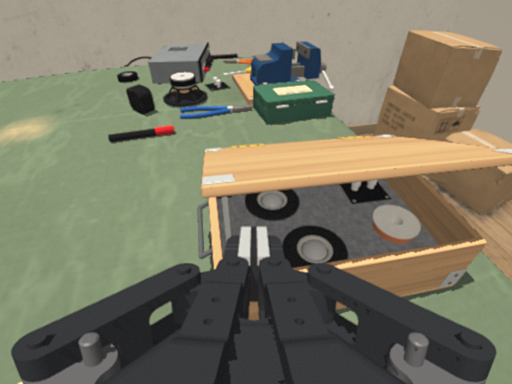

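View pics/topc2.png

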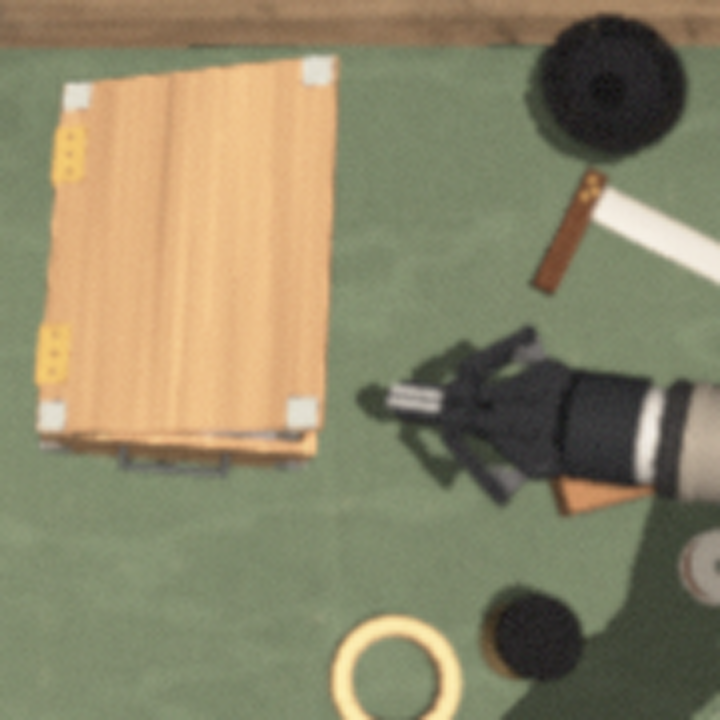

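Run:
```python
from g import *
s=cv2.imread("pics/wrist2.png"); crop(s,190,140,300,290,5,"pics/w2c.png")
```

```text
(no output)
```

View pics/w2c.png

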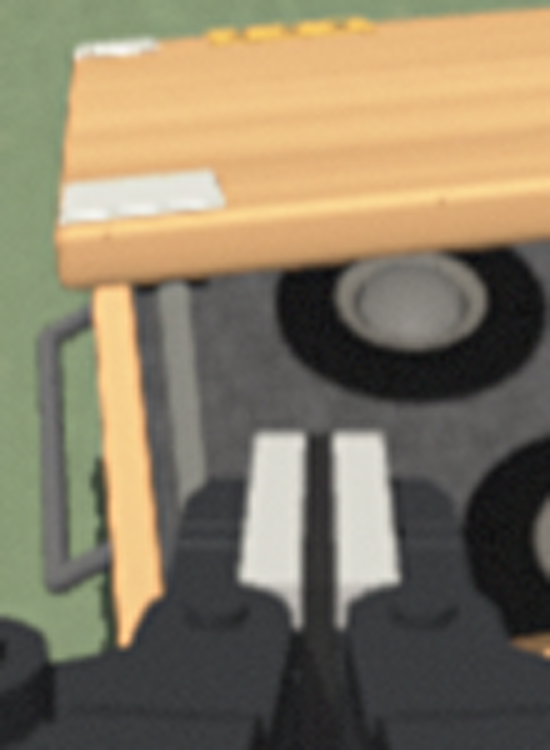

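Run:
```python
from g import *
where()
plan(tcp_for(lidpt(225,17,121),75,25),75,25)
plan(tcp_for(lidpt(200,16,121),75,25),75,25)
```

```text
t 2.67 tip case [-145.6  114.4  178.5] F case [-0.13 -0.03  0.17] lid s,off 266.6 20.8 q [ 1.03  0.79 -0.45  1.71 -0.74  1.31  0.79]
shift cm [ 0.32 -1.35  4.  ] rotvec [0.002 0.003 0.003] ang 0.2802448711739222
shift cm [ 0.42 -1.77  6.46] rotvec [0.002 0.003 0.003] ang 0.2802448711739222
```

drive_tool([
  [0.1,-0.5,1.2,0,0,0,1],
  [0.2,-1.0,2.5,0,0,0,1],
  [0.3,-1.35,4,0,0,0,1],
  [0.35,-1.55,5.2,0,0,0,1],
  [0.4,-1.75,6.4,0,0,0,1],
  [0.4,-1.75,6.4,0,0,0,1],
  [0.4,-1.75,6.4,0,0,0,1],
])

```text
t: 3.55
tool_pos: [0.5274, -0.1488, 0.1638]
eef_rot: [-0.326, 0.668, 0.515, 0.427]
force: [-0.3, 0.1, -0.2]
gripper_width: 0.0001
```

Run:
```python
from g import *
where()
s=vision.snapshot("wrist"); crop(s["img"],170,120,330,290,4,"pics/w3c.png")
s=vision.snapshot("side"); crop(s["img"],190,135,330,215,5,"pics/s3c.png")
where()
```

```text
t 3.55 tip case [-81.9 121.  154.5] F case [ 0.04  0.31 -0.2 ] lid s,off 198.8 15.7 q [ 1.    0.78 -0.49  1.82 -0.79  1.19  0.83]
t 3.65 tip case [-82.2 121.  154.6] F case [ 0.46 -0.49 -0.13] lid s,off 199.1 15.8 q [ 1.    0.78 -0.49  1.82 -0.79  1.19  0.83]
```

View pics/w3c.png

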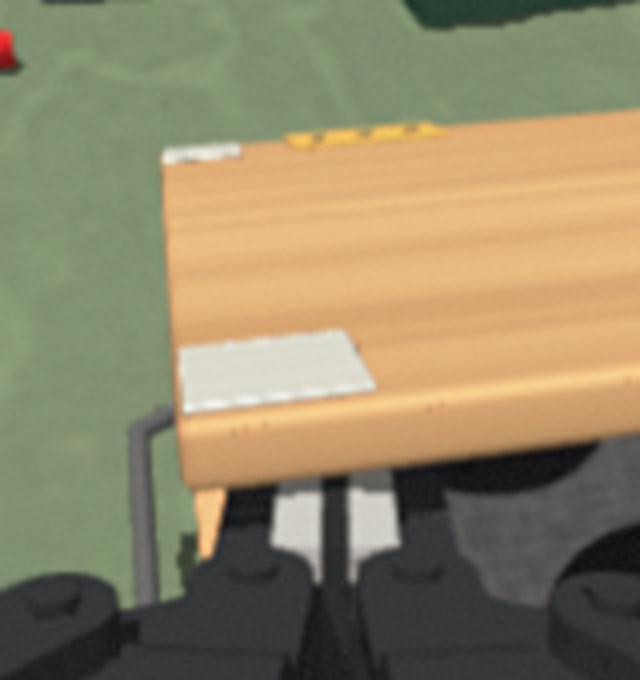

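View pics/s3c.png

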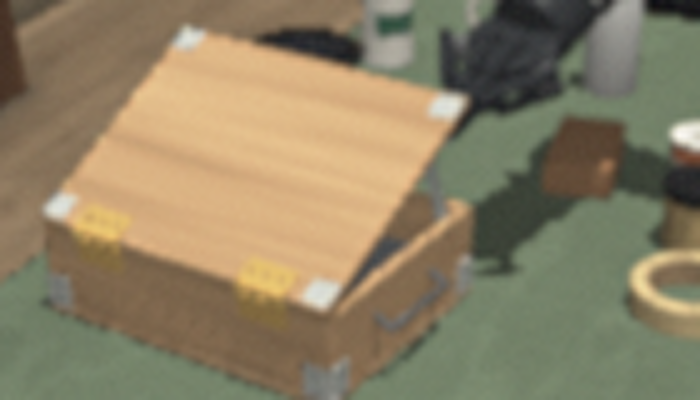

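drive_tool([
  [0.1,0,0,0,0,0,1],
  [0.2,0,0,0,0,0,1],
  [0.3,0,0,0,0,0,1],
  [0.3,0,0,0,0,0,1],
])

```text
t: 4.15
tool_pos: [0.5275, -0.1475, 0.1663]
eef_rot: [-0.326, 0.668, 0.515, 0.427]
force: [0.0, -1.1, -1.9]
gripper_width: 0.0
```

```bash
python3 -c "
from g import *
where()"
```

```text
t 4.15 tip case [-80.7 121.  157. ] F case [-1.1  -0.12 -1.9 ] lid s,off 198.7 13.0 q [ 1.    0.78 -0.49  1.82 -0.79  1.19  0.83]
```

Run:
```python
from g import *
s=vision.snapshot("side"); crop(s["img"],250,145,300,195,12,"pics/s4c.png")
where()
```

```text
t 4.2 tip case [-80.6 121.  157. ] F case [-1.24  1.38 -1.71] lid s,off 198.7 12.9 q [ 1.    0.78 -0.49  1.82 -0.79  1.19  0.83]
```

View pics/s4c.png

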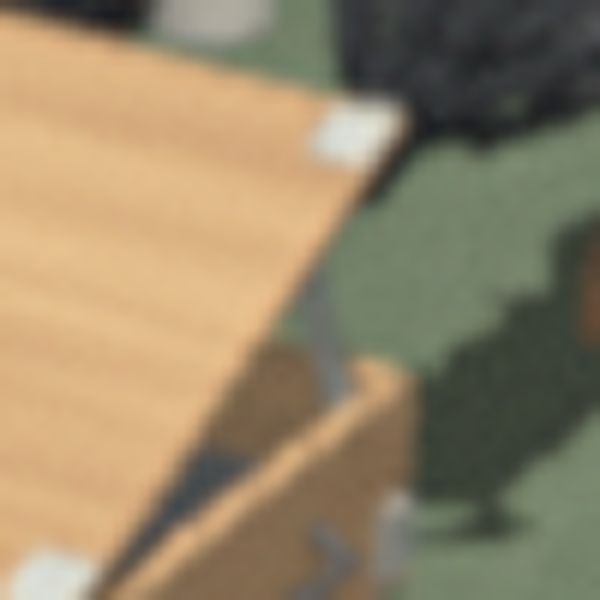

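drive_tool([
  [0,-0.08,0.4,0,0,0,1],
  [-0.05,-0.16,0.8,0,0,0,1],
  [-0.05,-0.24,1.2,0,0,0,1],
  [-0.05,-0.31,1.5,0,0,0,1],
  [-0.05,-0.37,1.8,0,0,0,1],
])

```text
t: 4.82
tool_pos: [0.5289, -0.1348, 0.1589]
eef_rot: [-0.324, 0.67, 0.514, 0.427]
force: [-2.5, -22.3, 9.5]
gripper_width: 0.0
```

```bash
python3 -c "
from g import *
where()"
```

```text
t 4.83 tip case [-67.9 120.6 149.5] F case [-22.4    0.66   9.46] lid s,off 184.0 14.4 q [ 0.99  0.78 -0.5   1.84 -0.8   1.15  0.84]
```

drive_tool([
  [-0.1,0.05,-0.6,0,0,0,1],
  [-0.1,0.05,-0.6,0,0,0,1],
])

```text
t: 5.08
tool_pos: [0.527, -0.1364, 0.16]
eef_rot: [-0.327, 0.668, 0.515, 0.427]
force: [-1.3, -1.6, -1.1]
gripper_width: -0.0001
```

Run:
```python
from g import *
where()
s=vision.snapshot("side"); crop(s["img"],250,145,300,195,12,"pics/s5c.png")
s=vision.snapshot("wrist"); crop(s["img"],170,120,330,290,4,"pics/w5c.png")
s=vision.snapshot("top"); crop(s["img"],240,95,420,275,4,"pics/t5c.png")
where()
```

```text
t 5.08 tip case [-69.6 122.5 150.7] F case [-1.67  1.19 -1.08] lid s,off 186.1 14.0 q [ 0.99  0.78 -0.5   1.84 -0.8   1.16  0.84]
t 5.22 tip case [-69.  122.6 150.7] F case [-2.68 -0.19 -2.04] lid s,off 185.4 13.7 q [ 0.99  0.78 -0.5   1.84 -0.8   1.16  0.84]
```

View pics/s5c.png

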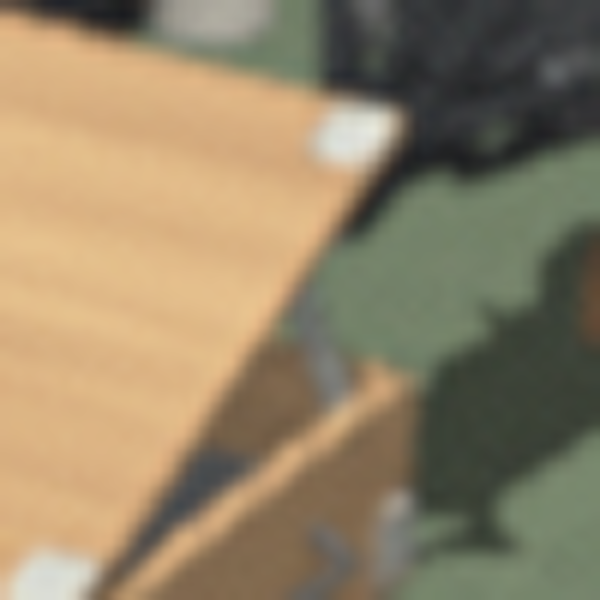

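View pics/w5c.png

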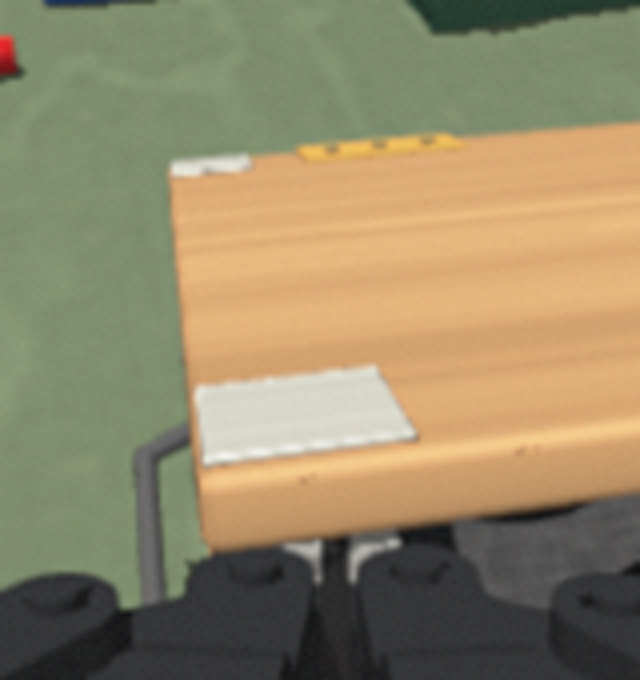

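View pics/t5c.png

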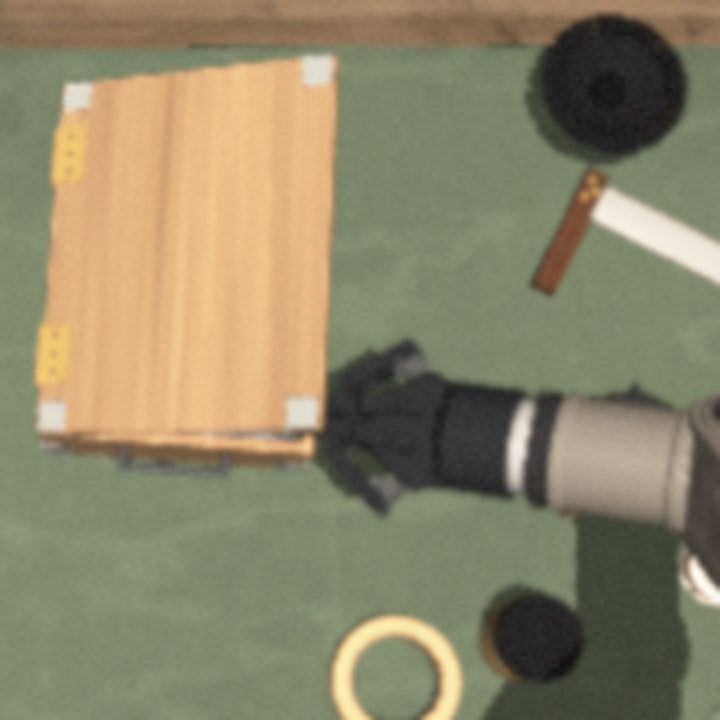

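Run:
```python
from g import *
where()
plan(tcp_for(lidpt(196,15,121),75,14),75,14)
plan(tcp_for(lidpt(180,14.5,121),75,14),75,14)
```

```text
t 5.22 tip case [-69.  122.6 150.7] F case [-2.68 -0.19 -2.04] lid s,off 185.4 13.7 q [ 0.99  0.78 -0.5   1.84 -0.8   1.16  0.84]
shift cm [-0.53  0.33 -0.98] rotvec [-0.002  0.191  0.003] ang 10.974129266848962
shift cm [-0.49  0.07  0.6 ] rotvec [-0.002  0.191  0.003] ang 10.974129266848962
```

drive_tool([
  [-0.3,0.2,-0.7,0,0,0,1],
  [-0.6,0.33,-1.0,0,0.1,0,1],
  [-0.53,0.33,-1.0,0,0.19,0,1],
  [-0.53,0.33,-1.0,0,0.19,0,1],
])

```text
t: 5.72
tool_pos: [0.527, -0.1492, 0.1579]
eef_rot: [-0.374, 0.625, 0.48, 0.488]
force: [-0.7, -1.8, -1.6]
gripper_width: -0.0
```

Run:
```python
from g import *
where()
plan(tcp_for(lidpt(182,14.5,121),75,14),75,14)
s=vision.snapshot("side"); crop(s["img"],250,145,300,195,12,"pics/s6c.png")
s=vision.snapshot("wrist"); crop(s["img"],170,120,330,290,4,"pics/w6c.png")
```

```text
t 5.72 tip case [-81.  121.1 152.6] F case [-1.88  0.59 -1.61] lid s,off 197.1 17.1 q [ 1.05  0.9  -0.52  1.79 -0.83  1.28  0.9 ]
shift cm [-0.04 -0.25  1.52] rotvec [0.    0.002 0.001] ang 0.09447768494512443
```

View pics/s6c.png

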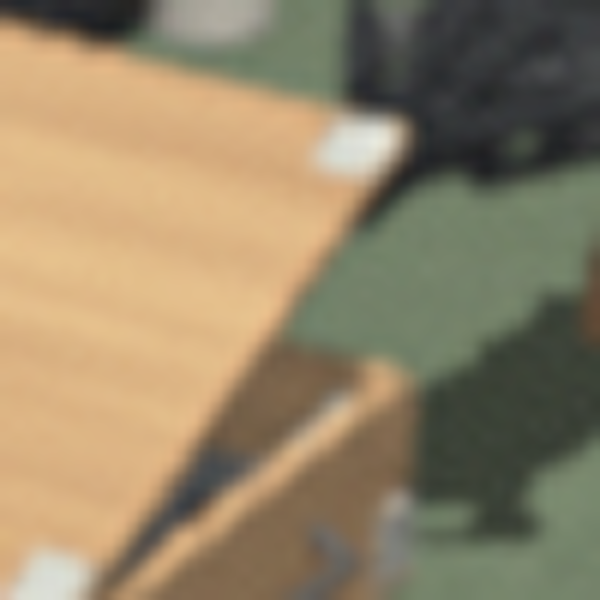

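View pics/w6c.png

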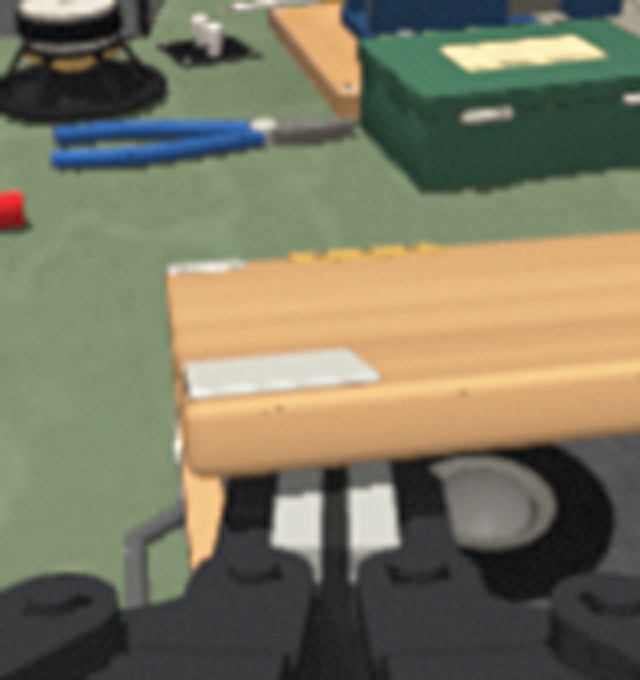

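Run:
```python
from g import *
where()
for c in [(-90,121,134),(-99,121,116),(-111,121,103),(-111,121,80)]:
    plan(tcp_for(case(*c),75,14),75,14)
```

```text
t 5.83 tip case [-80.2 121.  154. ] F case [-2.52  1.42 -1.45] lid s,off 197.1 15.5 q [ 1.05  0.9  -0.53  1.79 -0.83  1.28  0.9 ]
shift cm [-2.18  0.16 -0.44] rotvec [-0.001  0.003  0.003] ang 0.2741044596504982
shift cm [-4.15  0.31 -0.86] rotvec [-0.001  0.003  0.003] ang 0.2741044596504982
shift cm [-5.7   0.52 -1.69] rotvec [-0.001  0.003  0.003] ang 0.2741044596504982
shift cm [-7.93  0.51 -1.12] rotvec [-0.001  0.003  0.003] ang 0.2741044596504982
```

drive_tool([
  [-0.4,0.05,-0.1,0,0,0,1],
  [-0.9,0.08,-0.2,0,0,0,1],
  [-1.4,0.12,-0.3,0,0,0,1],
  [-1.9,0.15,-0.4,0,0,0,1],
  [-2.4,0.18,-0.5,0,0,0,1],
  [-2.9,0.22,-0.6,0,0,0,1],
  [-3.4,0.26,-0.7,0,0,0,1],
  [-3.8,0.3,-0.8,0,0,0,1],
  [-4.1,0.3,-0.86,0,0,0,1],
])

```text
t: 6.95
tool_pos: [0.5257, -0.1668, 0.1217]
eef_rot: [-0.374, 0.625, 0.481, 0.488]
force: [0.1, 0.6, -2.6]
gripper_width: 0.0001
```

Run:
```python
from g import *
where()
for c in [(-111,121,103),(-111,121,80)]:
    plan(tcp_for(case(*c),75,14),75,14)
s=vision.snapshot("wrist"); crop(s["img"],130,80,330,290,3,"pics/w7c.png")
s=vision.snapshot("side"); crop(s["img"],190,135,330,215,5,"pics/s7c.png")
```

```text
t 6.95 tip case [-98.7 121.  116.3] F case [ 0.64 -0.01 -2.62] lid s,off 197.9 57.4 q [ 1.05  0.97 -0.5   1.75 -0.8   1.28  0.93]
shift cm [-1.59  0.21 -0.85] rotvec [-0.001  0.002  0.003] ang 0.22500342206351454
shift cm [-3.82  0.2  -0.29] rotvec [-0.001  0.002  0.003] ang 0.22500342206351454
```

View pics/w7c.png

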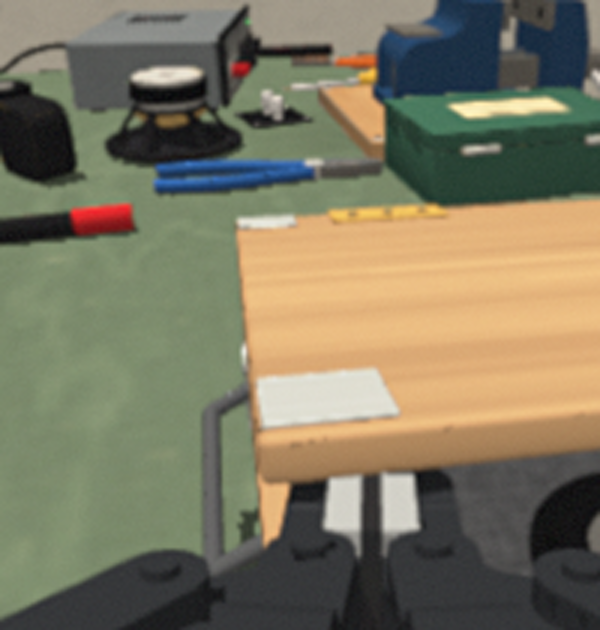

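View pics/s7c.png

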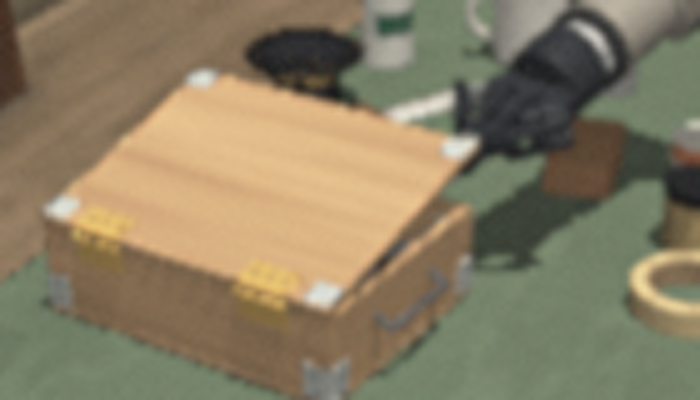

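drive_tool([
  [-0.35,0.05,-0.1,0,0,0,1],
  [-0.7,0.08,-0.25,0,0,0,1],
  [-1.0,0.12,-0.45,0,0,0,1],
  [-1.3,0.16,-0.65,0,0,0,1],
  [-1.6,0.2,-0.85,0,0,0,1],
  [-1.6,0.2,-0.85,0,0,0,1],
])

```text
t: 7.8
tool_pos: [0.5245, -0.1794, 0.1081]
eef_rot: [-0.374, 0.625, 0.481, 0.488]
force: [0.3, -1.6, -3.0]
gripper_width: -0.0003
```

Run:
```python
from g import *
where()
for c in [(-111,121,83),(-111,121,66)]:
    plan(tcp_for(case(*c),75,14),75,14)
s=vision.snapshot("wrist"); crop(s["img"],130,80,330,290,3,"pics/w8c.png")
print(proj(s,case(-105,140,85)),proj(s,case(-105,-140,85)))
cv2.imwrite("pics/w8.png",s["img"])
```

```text
t 7.8 tip case [-111.3  121.1  102.8] F case [-1.57 -0.46 -3.  ] lid s,off 203.7 75.1 q [ 1.05  1.   -0.49  1.73 -0.79  1.29  0.94]
shift cm [-1.91  0.    0.52] rotvec [-0.001  0.002  0.003] ang 0.22171841735223138
shift cm [-3.56 -0.    0.93] rotvec [-0.001  0.002  0.003] ang 0.22171841735223138
(np.float64(219.8449171105379), np.float64(263.2359648345123)) (np.float64(560.4594998534252), np.float64(215.6837245152176))
```

View pics/w8.png

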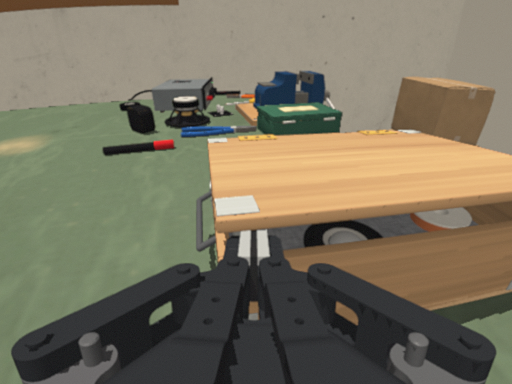

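drive_tool([
  [-0.3,0,0.08,0,0,0,1],
  [-0.6,0,0.16,0,0,0,1],
  [-0.9,0,0.24,0,0,0,1],
  [-1.2,0,0.32,0,0,0,1],
  [-1.5,0,0.4,0,0,0,1],
  [-1.8,0,0.48,0,0,0,1],
  [-1.8,0,0.48,0,0,0,1],
])

```text
t: 8.72
tool_pos: [0.5246, -0.1787, 0.0895]
eef_rot: [-0.374, 0.625, 0.481, 0.488]
force: [-0.5, -2.3, -3.4]
gripper_width: 0.0003
```

Run:
```python
from g import *
where()
for c in [(-112,121,76),(-112,121,66)]:
    plan(tcp_for(case(*c),75,14),75,14)
s=vision.snapshot("wrist"); crop(s["img"],180,180,340,300,4,"pics/w9c.png")
print(proj(s,case(-105,140,85)),proj(s,case(-105,-140,85)))
```

```text
t 8.72 tip case [-110.6  121.    84.2] F case [-2.33  0.32 -3.36] lid s,off 195.2 91.6 q [ 1.05  1.03 -0.48  1.72 -0.78  1.28  0.95]
shift cm [-0.83  0.02  0.07] rotvec [-0.001  0.002  0.003] ang 0.21337656206232847
shift cm [-1.8   0.02  0.31] rotvec [-0.001  0.002  0.003] ang 0.21337656206232847
(np.float64(217.8752518576078), np.float64(239.34837495472877)) (np.float64(572.0931811930066), np.float64(196.81930605088633))
```

View pics/w9c.png

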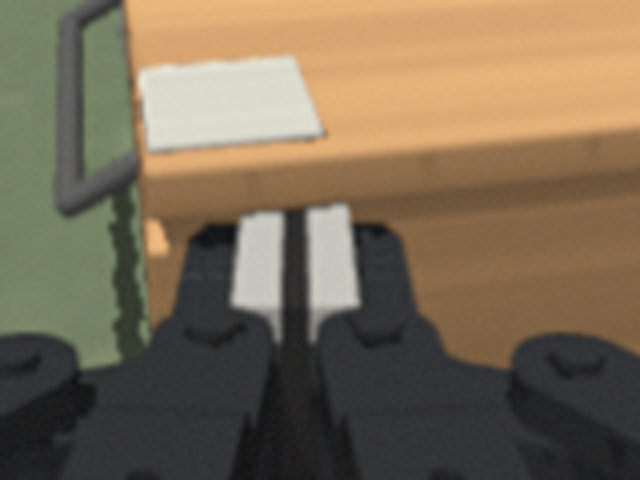

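drive_tool([
  [-0.25,0,-0.05,0,0,0,1],
  [-0.5,0,-0.02,0,0,0,1],
  [-0.75,0,0.05,0,0,0,1],
  [-1.0,0,0.1,0,0,0,1],
  [-1.2,0,0.15,0,0,0,1],
  [-1.4,0,0.2,0,0,0,1],
  [-1.4,0,0.2,0,0,0,1],
])

```text
t: 9.65
tool_pos: [0.5243, -0.1801, 0.076]
eef_rot: [-0.374, 0.624, 0.481, 0.488]
force: [-0.7, 0.3, 0.5]
gripper_width: -0.0004
```

Run:
```python
from g import *
where()
s=vision.snapshot("wrist"); crop(s["img"],180,160,340,280,4,"pics/w10c.png")
print(proj(s,case(-117,140,85)))
s=vision.snapshot("side"); crop(s["img"],190,135,330,215,5,"pics/s10c.png")
```

```text
t 9.65 tip case [-112.1  121.3   70.6] F case [0.25 0.74 0.49] lid s,off 190.8 104.5 q [ 1.05  1.05 -0.47  1.71 -0.77  1.27  0.97]
(np.float64(218.04491928489665), np.float64(230.9869694682562))
```

View pics/w10c.png

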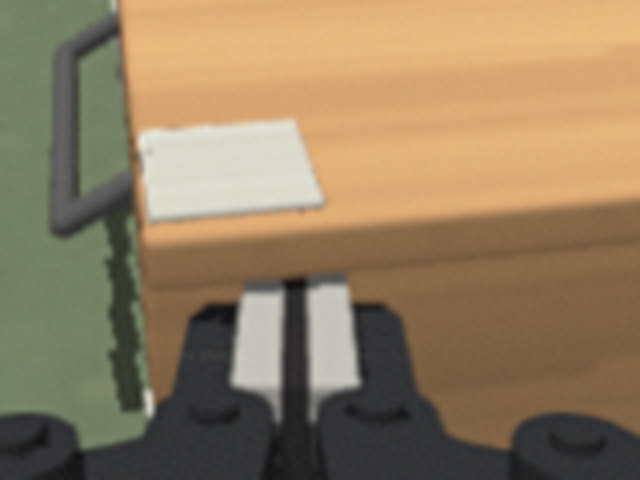

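View pics/s10c.png

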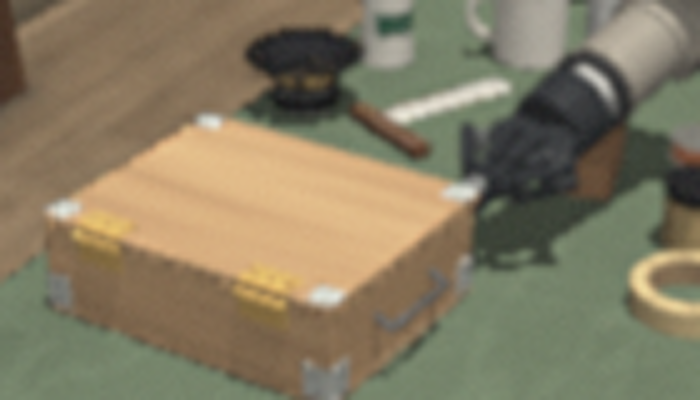

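drive_tool([
  [-0.3,0,0,0,0,0,1],
  [-0.5,0,-0.3,0,0,0,1],
  [-0.7,0,-1.0,0,0,0,1],
  [-0.7,0,-2.5,0,0,0,1],
  [0,0,-5,0,0,0,1],
  [3,0,-7,0,0,0,1],
  [7,0,-9,0,0,0,1],
  [11,0,-10,0,0,0,1],
  [13,0,-10,0,0,0,1],
  [13,0,-10,0,0,0,1],
])

```text
t: 11.0
tool_pos: [0.5072, -0.2431, 0.2271]
eef_rot: [-0.373, 0.625, 0.482, 0.488]
force: [0.5, -0.3, 0.0]
gripper_width: -0.0002
```

Run:
```python
from g import *
where()
for n in ["wrist","side","top"]:
    s=vision.snapshot(n)
    if n=="wrist": cv2.imwrite("pics/w11.png",s["img"])
    if n=="top": crop(s["img"],240,95,420,275,4,"pics/t11c.png")
    if n=="side": crop(s["img"],190,135,330,215,5,"pics/s11c.png")
    print(n,[np.round(proj(s,case(*c)),1) for c in [(-117,140,94),(-117,-140,94),(105,140,94),(105,-140,94),(-105,140,0)]])
```

```text
t 11.0 tip case [-176.2  133.   221.7] F case [-0.25 -0.57  0.03] lid s,off 312.6 -5.5 q [ 1.12  0.84 -0.48  1.65 -0.78  1.5   0.81]
wrist [array([234.6, 308.5]), array([474. , 269.2]), array([218.7, 195.8]), array([374.6, 183.2]), array([235.9, 352. ])]
side [array([285.1, 173. ]), array([230.4, 157.5]), array([254.7, 196.8]), array([197.2, 177.5]), array([283.1, 194. ])]
top [array([322.6, 207.5]), array([325.7, 120.3]), array([249.1, 202.5]), array([255.6, 115.6]), array([314.2, 212.1])]
```

View pics/w11.png

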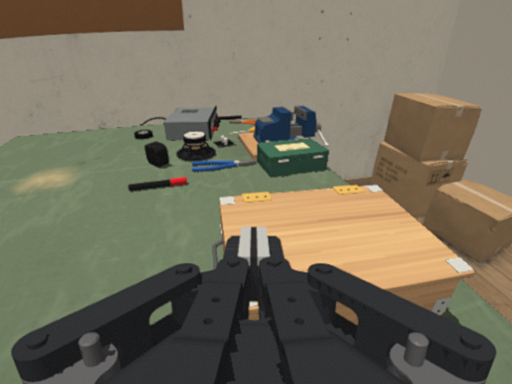

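View pics/t11c.png

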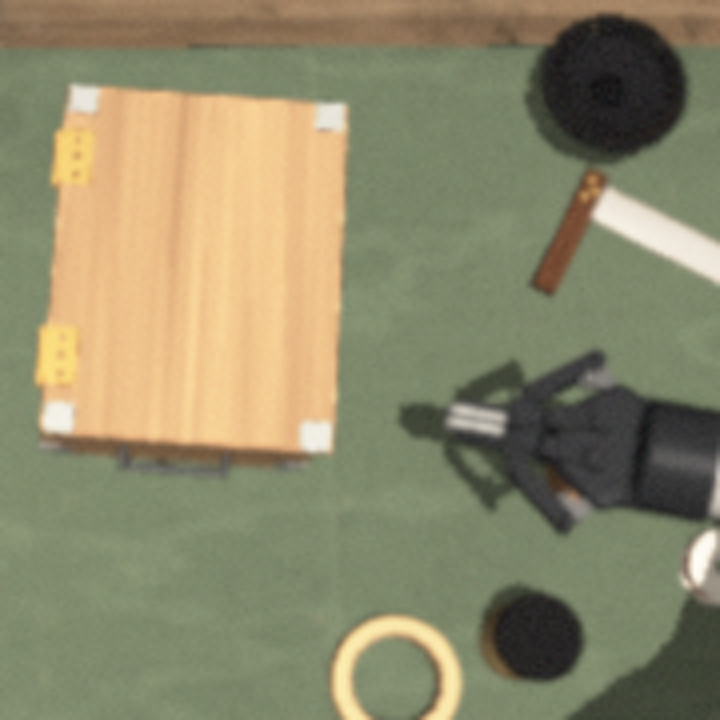

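View pics/s11c.png

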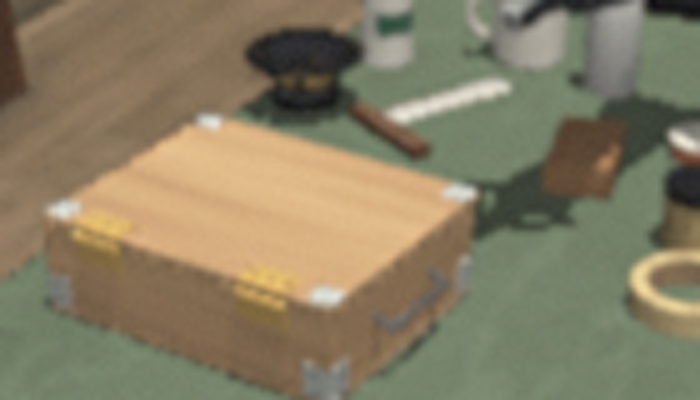

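```bash
python3 -c "
from g import *
where(); print(robot.close_job())"
```

```text
t 11.15 tip case [-176.1  133.7  219.3] F case [ 0.47 -0.46 -0.95] lid s,off 311.6 -3.3 q [ 1.12  0.84 -0.48  1.65 -0.78  1.5   0.81]
the job is handed in; nothing more can be done
None
```

I pushed the prop over from under the lid with the closed fingertips, lowered the lid on the fingers under the front lip until it was shut, then withdrew. The job was handed in at about 11 s. No verdict came back.

**Last checks:**
- **Lid:** the lid corners are within 1 px of where a shut lid should appear in the top view, so it looks fully shut. The force on the fingers fell to about zero as the lid reached the rim.
- **Prop:** I saw it folded along the side wall once the lid was resting on the fingers. I could not check it again under the shut lid.
- **Case and bystanders:** the case is where I measured it at the start. The bystanders in the final close-ups (sanding block and wax tin) look unmoved. I did not measure the marker or tape measure again.
- **Robot:** the fingertips stand about 60 mm in front of the case and well above it, with near-zero force.

**One thing that went off plan:** on the first push, a thicker part of the finger probably caught the lid's front edge. The wrist force reached about 24 N, against the 30 N limit on the fingers. I backed off and tilted the tool less. The prop had gone over by the next look, so it probably passed its dead point during that push or as I backed off. The lid force after that stayed around 2–4 N.

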